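# Refit the handwheel of a leather press and wind it down

## Task

Put the large handwheel with the square bore onto the square spindle of the bench press and push it fully home on its collar. Only then wind it clockwise, as seen from above, until the platen bears on the glued boards and the screw will turn no further. Leave the wheel on the spindle and the other things on the bench where they are.

Things in the scene. Friction and masses are not known exactly. Their poses are not given: they have to be found in the camera images.
- wheel: the press's handwheel, aluminium, about 0.55 kg, lying flat: round rim 180 mm over all, 18 mm thick, inner edge at radius 72 mm; 3 spokes 16 mm wide, 4 to 14 mm above the underside, at 0, 120, 240 degrees from its +x; hub 42 mm high; a square bore 21.5 mm wide right through the hub, its sides parallel to the wheel's x and y. Origin on the axis, at the underside; z up
- hub_top (a point): centre of the upper face of the wheel's hub, 42 mm above the wheel's underside, axes as the wheel's. The hub is eight-sided, 44 mm across flats (the flats face 0, 45, 90 ... degrees from the wheel's +x) and stands 28 mm above the spokes
- press: grey bench press bolted down: base 190 (x) x 250 (y) x 28 mm, columns at y = +-105 mm with nuts up to 169 mm high, a bridge along y (44 mm wide, top at 152 mm, boss 60 mm across up to 168 mm) and in its middle the upright spindle, which turns but does not rise or sink. Leather glued between two boards lies under the platen. Origin at the centre of the underside
- collar (a point): point on the spindle's axis at the upper face of its collar (46 mm across, 190 mm above the bench), where the hub's underside comes to rest. Axes as the press's: they do not follow the screw. The spindle turns stiffly (about 0.25 N m, far more than a loose wheel drags) and stays where it is left; clockwise from above lowers the platen
- nose (a point): tip of the spindle, 37 mm above the collar: from the collar up 20 mm of 20 mm square, 12 mm of round nose 20 mm across, a 5 mm cone narrowing to 12 mm. A wheel over the nose but out of line rests on the square's top, 20 mm above the collar, and drops when turned into line (within 4 degrees). The square starts at any angle, which is not measured here: these axes are the press's
- platen (a joint): how far the platen (steel plate 140 x 170 mm between bridge and base) is below its highest place, m: 0 up, 0.0092 when it bears on the boards and the screw stops hard. It sinks 16 mm per turn of the spindle and starts 3 to 7 mm above the boards
- small_wheel: smaller spare handwheel, 124 mm over the rim, 4 spokes, round hub 40 mm wide and 30 mm high with a round 17 mm bore (does not belong to this press); aluminium; origin at the centre of its underside
- mallet: wooden-handled mallet, 220 mm long, head 48 mm thick and 85 mm long; origin on the bench under its middle, handle towards its -x
- glue_can: steel can, 84 mm across, 110 mm high; origin at the centre of its underside
- weight: brass pressing weight 50 x 120 x 32 mm with a small ball knob, 64 mm high in all; origin at the centre of its underside
- thread: cone spool of thread, 56 mm across, 92 mm high; origin at the centre of its underside
- shears: shears lying flat, 240 mm long, 13 mm high; origin under the pivot, blades towards its +x
- awl: awl lying flat, 125 mm long, 30 mm high; origin on the bench near the handle's front end

How it is judged:
By the outcome, as a careful person would: the job done as asked, in the order asked, and still so for the second after the job is handed in, with the robot touching nothing.
It also fails if it takes over 72 s, if anything falls off the work surface, if the arm or the gripper's body presses on something with over 40 N, if the wrist force passes 120 N, or if a joint passes its speed limit or range.

## Robot

A 6-joint arm with a two-finger parallel gripper is mounted at the origin on the work surface. World frame = base frame: x ahead of the robot, y to its left, z up, the work surface at z = 0. Lengths are in m, angles in degrees, forces in N, time in s.
With the tool pointing down it reaches from about 0.25 to 0.725 m from the base axis. Payload 9.7 kg.
Tool frame: the origin (TCP) lies on the centre line of the jaws, within the pads' length; the fingertips stand 19 mm ahead of it and the grasp point (between the pads) is the TCP; z points along the fingers, y is the direction in which the jaws open and shut (so a half turn about z gives the same grasp; the last joint's range is limited). The gripper opens to 85 mm and grips with 20 to 120 N. Pads are 22 mm wide; open, the fingers measure 114 mm over their backs; the gripper's body (76 mm by 85 mm) begins 54 mm behind the grasp point. The pads swing forward as they close: fully open they stand 13 mm farther back than shut.
Start: joints at [-67.609, 4.979, 10.078, 95.1, 0, 90], TCP at [0.21, -0.509, 0.25] pointing down, gripper open.
Joint ranges: [-179.16, 179.16], [-48.56, 103.87], [-65.8, 70.77], [-126.05, 130.52], [-82.76, 87.17], [-180, 180]. Speed limits (degrees/s): [127.2, 127.2, 147.25, 180, 180, 180].

## Interface

Orientations are given as [roll, pitch, yaw] about the fixed x, y, z axes, in that order (R = Rz(yaw) Ry(pitch) Rx(roll)).
In Python, from workcell import bot gives the robot as it stands.
- The arm moves only by the tool servo_tool, never from a script. Its argument "motion" is a list that holds one entry, the list of rows, each a list of 6 numbers: the shift along the tool's x, y, z in mm, then the turn, a rotation vector about the tool's x, y, z in rad. A call has 1 to 5 rows; each row shifts and turns the commanded pose from where the row before left it, along the tool's axes as they then stand; what a row does not reach is not made up. A row lasts 1/10 s, in which the tool goes at most 50 mm and 8.59 degrees, less where a joint would pass 70% of its speed; a pose out of reach is approached as far as the arm can. A call is refused whole if a number of a shift passes 50 or a number of a turn 0.15, either way. A call with a gripper value outside its range is refused whole. "gripper" is the finger opening in mm, from 0 to 85.4, set as the call begins (left out, the last holds). The fingers move at their own pace and stop on an object; "newtons" is the grip in N (left out, the last holds). Time passes only in rows, so rows that do not move let the fingers close. It gives the time, the measured TCP pose, the force and the opening at its end, in the units of the state.
- bot.get_obs(): the state, without advancing time (a new reading comes with each control period).
- bot.camera(name): name is "side" or "top"; returns a dict with "color" (400x640x3 uint8, red, green, blue), "fx", "fy", "cx", "cy" (pixels), "R" (3x3) and "t" (3): a world point X has camera coordinates R X + t. Camera axes: x right, y down, z forward; pixel columns grow to the right and rows downward; lengths in m; the calibration is good to about 2 mm. A picture is of the moment at which its call begins. There is no depth.
- bot.job_done(): hands the job in, once; it reports no verdict.
Trained networks look in a picture, given as the dict that the camera call returned (one of the last four; its "shot" number tells which), for a name from the list of things; names that differ only in an ending like _2 or _b are one class to them, and where a whole thing is asked for, a point or a joint stands for the part that bears it (a point fixed in the world has none). Each returns a list of dicts, best first, with "confidence" (0 to 1); they miss things now and then, are a little off and sometimes report something else, mostly with a low value. They report only what shows in the picture. A call takes as long as a camera call.
- bot.look_for(picture, label): "rect" ([left, top, width, height] in pixels, round what is visible of it).
The state is a dict: "time": time; "q": joint angles; "qd": joint speeds; "joint_efforts": joint torques, N m; "ee_pos": TCP position; "tcp_rot": TCP orientation; "wrist_force": force on the tool from outside, world axes, zero at the start; "torque": the same for the moment, N m; "opening": finger opening in m.
Only numpy, scipy, OpenCV 4.12 (cv2) and the standard library are available. Lean on these libraries where they do the work, as an engineer would, in place of code of your own. Each camera call takes 0.05 s, during which the arm holds its last target.

## Working session

There is one attempt and no reset: what is moved stays moved. The work goes in short steps, Python scripts to look and compute and a tool call to move; the robot and the scene stay as the last step left them, time stands still between calls to the robot, and variables do not carry over. Pictures are saved under pics/ and viewed, and the job is handed in when it is done.

Besides the shell and the picture viewer there is one more tool, called after ">>>" as name(argument=value, ...) on one line, values as JSON. servo_tool: Moves the arm, as the interface text tells. Its arguments: {"type":"object","properties":{"motion":{"type":"array","items":{"type":"array","items":{"type":"array","items":{"type":"number"}}}},"gripper":{"type":"number"},"newtons":{"type":"number"}},"required":["motion"]}

```bash
mkdir -p pics; ls; python3 - <<'E'
from workcell import bot
import cv2
o=bot.get_obs();print({k:o[k] for k in('time','ee_pos','tcp_rot','wrist_force','opening')})
for n in('top','side'):
    p=bot.camera(n);cv2.imwrite(f'pics/{n}0.png',p['color'][:,:,::-1])
    print(n,p['fx'],p['fy'],p['cx'],p['cy'],p['R'],p['t'])
    for l in('wheel','press','hub_top','collar','nose','small_wheel'):
        try: print(l,[(d['rect'],round(d['confidence'],2)) for d in bot.look_for(p,l)][:3])
        except Exception as e: print(l,e)
E
```

```text
pics
{'time': 0.0, 'ee_pos': array([ 0.20941849, -0.50835907,  0.24957756]), 'tcp_rot': array([-1.79923874e+02,  9.75348241e-04,  2.23892654e+01]), 'wrist_force': array([-0.11532979, -0.01524129, -0.07801473]), 'opening': 0.08529141088844253}
top 362.8720767445147 362.8720767445147 320.3121205315995 203.2810452313708 [[-0.01697497 -0.99979237 -0.01127198]
 [-0.99666328  0.01781989 -0.079654  ]
 [ 0.07983833  0.00988225 -0.99675884]] [0.03052685 0.56543641 1.05746358]
wheel [([409.2, 216.0, 60.4, 58.7], 0.69), ([399.7, 133.4, 28.0, 21.3], 0.53)]
press [([294.9, 165.7, 92.7, 69.3], 0.56)]
hub_top [([409.8, 216.9, 61.0, 58.3], 0.66)]
collar [([293.9, 168.7, 96.7, 65.0], 0.95)]
nose [([293.0, 163.7, 92.2, 70.3], 0.91), ([340.8, 247.9, 77.9, 27.8], 0.68)]
small_wheel [([201.9, 219.9, 41.1, 38.0], 0.87)]
side 399.7862749340782 399.7862749340782 318.40284159984554 203.0144975630922 [[-0.76709506 -0.64147688  0.00851991]
 [-0.43169014  0.50631144 -0.74652016]
 [ 0.47456169 -0.57632988 -0.66530825]] [0.41262663 0.35428854 0.90984515]
wheel [([385.5, 180.5, 51.1, 37.8], 0.7)]
press [([264.8, 170.3, 103.2, 103.6], 0.6), ([233.1, 310.7, 50.4, 47.5], 0.51)]
hub_top [([381.5, 183.7, 56.2, 39.1], 0.82)]
collar [([263.7, 173.5, 104.3, 98.1], 0.73), ([384.8, 181.3, 51.4, 38.4], 0.16)]
nose [([262.8, 172.9, 101.6, 101.4], 0.71), ([281.7, 196.9, 71.1, 48.7], 0.53)]
small_wheel [([231.7, 310.0, 48.7, 46.3], 0.72)]
```

```bash
python3 - <<'E'
import cv2
a=cv2.imread('pics/top0.png');b=cv2.imread('pics/side0.png')
cv2.imwrite('pics/top0z.png',cv2.resize(a[140:300,280:490],None,fx=3.8,fy=3.8,interpolation=cv2.INTER_CUBIC))
cv2.imwrite('pics/side0z.png',cv2.resize(b[150:300,250:450],None,fx=4,fy=4,interpolation=cv2.INTER_CUBIC))
E
```

```text
(no output)
```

View pics/top0.png

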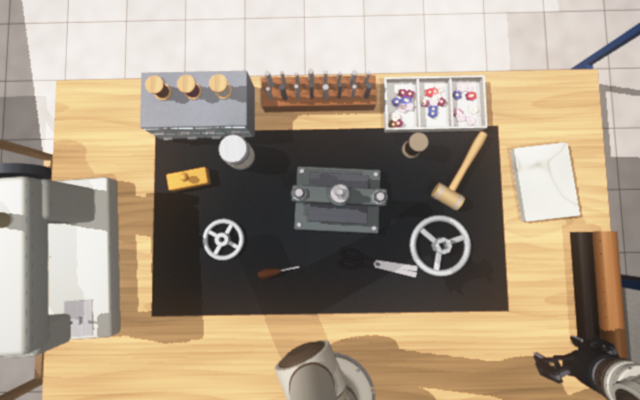

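View pics/side0.png

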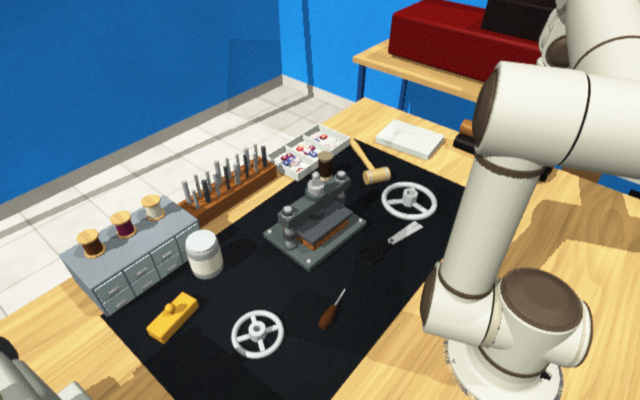

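```bash
echo
```

```text
(no output)
```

View pics/top0z.png

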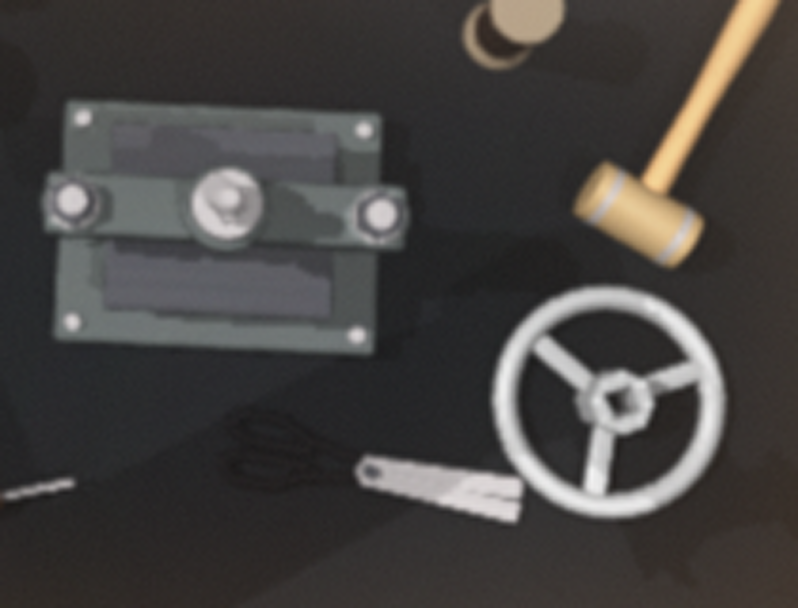

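View pics/side0z.png

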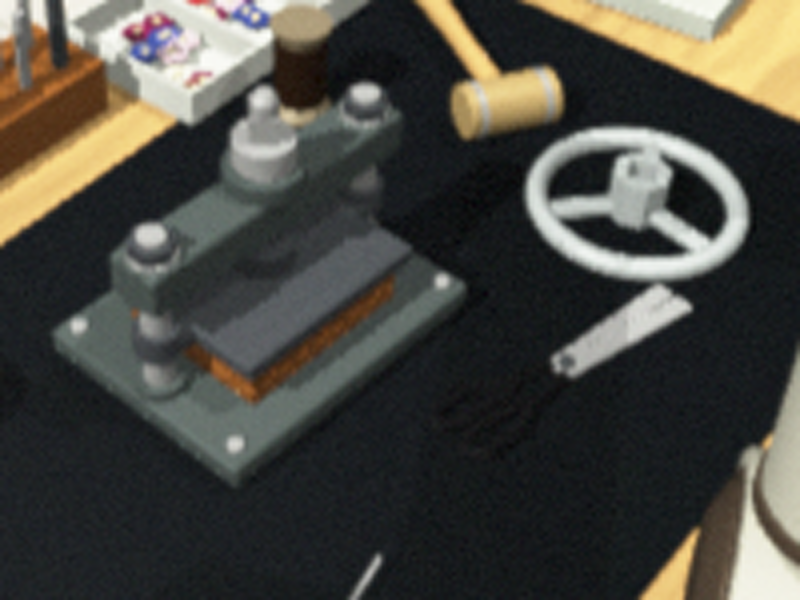

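The top view shows the large wheel around (440,245) and the press spindle around (340,194). The shears' tips are close to the wheel rim. Next I'll fit the models in both views.

```bash
cat > h.py <<'E'
import numpy as np,cv2
from workcell import bot
def proj(p,X):
    X=np.atleast_2d(X);c=X@np.array(p['R']).T+np.array(p['t'])
    return np.c_[p['fx']*c[:,0]/c[:,2]+p['cx'],p['fy']*c[:,1]/c[:,2]+p['cy']]
S=8
def render(p,prims,box,col=False):
    x0,y0,w,h=box;im=np.zeros((h*S,w*S),np.float32)
    for pts,val,hull in prims:
        q=((proj(p,pts)-[x0,y0]+.5)*S-.5)
        q=np.round(q*16).astype(np.int32)
        if hull:q=cv2.convexHull(q.reshape(-1,1,2))
        cv2.fillPoly(im,[q.reshape(-1,1,2)],float(val),shift=4)
    im=cv2.resize(im,(w,h),interpolation=cv2.INTER_AREA)
    return cv2.GaussianBlur(im,(0,0),.6)
def circ(r,z,n=48,off=0):
    a=np.arange(n)*2*np.pi/n+off;return np.c_[r*np.cos(a),r*np.sin(a),np.full(n,z)]
def rot(P,x,y,yaw,z0=0):
    c,s=np.cos(yaw),np.sin(yaw);return np.c_[P[:,0]*c-P[:,1]*s+x,P[:,0]*s+P[:,1]*c+y,P[:,2]+z0]
def wheel(x,y,yaw,z0=0):
    pr=[(circ(.09,.009),1,1),(circ(.072,.009),0,1)]
    for k in range(3):
        a=np.radians(120*k);B=np.array([[i,j,z] for i in(.015,.074) for j in(-.008,.008) for z in(.004,.014)])
        pr.append((rot(B,0,0,a),1,1))
    r=.022/np.cos(np.pi/8)
    pr.append((np.r_[circ(r,0.0,8,np.pi/8),circ(r,.042,8,np.pi/8)],1,1))
    b=.01075;pr.append((np.array([[b,b,.042],[-b,b,.042],[-b,-b,.042],[b,-b,.042]]),.35,1))
    return [(rot(P,x,y,yaw,z0),v,hh) for P,v,hh in pr]
def ncc(a,b):
    a=a-a.mean();b=b-b.mean();return (a*b).sum()/np.sqrt((a*a).sum()*(b*b).sum())
def ray(p,u,v,z):
    R=np.array(p['R']);d=R.T@np.array([(u-p['cx'])/p['fx'],(v-p['cy'])/p['fy'],1]);o=-R.T@np.array(p['t'])
    return o+d*(z-o[2])/d[2]
E
cat > f.py <<'E'
from h import *
from scipy.optimize import minimize
P={n:bot.camera(n) for n in('top','side')}
box={'top':(400,208,80,76),'side':(372,172,76,58)}
G={n:cv2.cvtColor(P[n]['color'],cv2.COLOR_RGB2GRAY).astype(np.float32) for n in P}
crop={n:G[n][box[n][1]:box[n][1]+box[n][3],box[n][0]:box[n][0]+box[n][2]] for n in P}
c0=ray(P['top'],440,245.5,.009);print('c0',c0)
def cost(v,ns):
    return -sum(ncc(render(P[n],wheel(v[0],v[1],v[2]*10),box[n]),crop[n]) for n in ns)
for ns in (['top'],['side'],['top','side']):
    best=min((minimize(cost,[c0[0],c0[1],y/10],args=(ns,),method='Nelder-Mead',options=dict(initial_simplex=np.array([[c0[0],c0[1],y/10],[c0[0]+.006,c0[1],y/10],[c0[0],c0[1]+.006,y/10],[c0[0],c0[1],y/10+.03]]),xatol=1e-5)) for y in np.radians(np.arange(0,120,20))),key=lambda r:r.fun)
    print(ns,best.x[:2],np.degrees(best.x[2]*10)%120,best.fun)
# press candidates
p=P['top']
cv2.imwrite('pics/sp.png',cv2.resize(np.hstack([P['top']['color'][170:220,290:390,::-1],]),None,fx=8,fy=8,interpolation=cv2.INTER_CUBIC))
cv2.imwrite('pics/sps.png',cv2.resize(np.hstack([P['side']['color'][165:205,290:350,::-1],]),None,fx=13,fy=13,interpolation=cv2.INTER_CUBIC))
E
python3 f.py
```

```text
c0 [ 0.4345895  -0.33320859  0.009     ]
['top'] [ 0.43619858 -0.33199787] 48.42477933760699 -0.8866633772850037
['side'] [ 0.43678932 -0.33695908] 48.39021273242935 -0.7880997657775879
['top', 'side'] [ 0.43623686 -0.33371849] 48.55825035483064 -1.6404904127120972
```

View pics/sp.png

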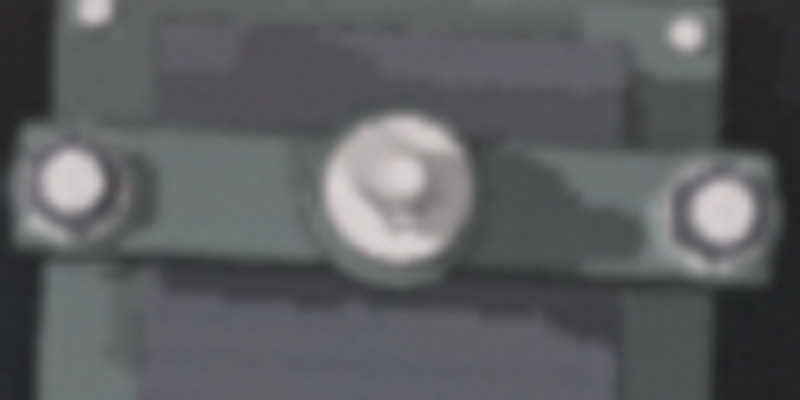

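View pics/sps.png

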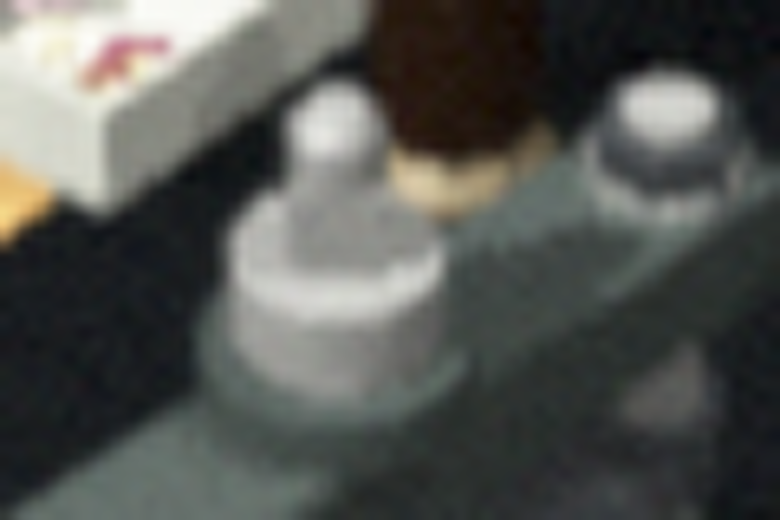

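The top zoom shows the collar centred near (340,193.5) and the nose tip near (339.6,191.5). In the side zoom the square's left edge is flush with the round nose, so one face looks towards that camera, giving a yaw of about 39° mod 90. Now I'll measure these properly and settle which of the three spokes is at 0°.

```bash
cat > f2.py <<'E'
from h import *
from scipy.optimize import minimize
P={n:bot.camera(n) for n in('top','side')}
G={n:cv2.cvtColor(P[n]['color'],cv2.COLOR_RGB2GRAY).astype(np.float32) for n in P}
def crop(n,b): return G[n][b[1]:b[1]+b[3],b[0]:b[0]+b[2]]
# hub-only NCC
for n,b,c in(('top',(424,228,36,34),(.4362,-.332)),('side',(395,180,30,34),(.4368,-.337))):
    for y in (48.5,168.5,288.5):
        print(n,y,[round(max(ncc(render(P[n],wheel(c[0]+dx,c[1]+dy,np.radians(y+d)),b),crop(n,b)) for d in(-3,0,3) for dx in(-.001,0,.001) for dy in (-.001,0,.001)),4)])
# press fit
def press(x,y,yaw,sq=None):
    bx=lambda a,b,z0,z1,oy=0:np.array([[i,j+oy,z] for i in(-a,a) for j in(-b,b) for z in(z0,z1)])
    pr=[(bx(.095,.125,0,.028),.45,1),(bx(.07,.085,.05,.075),.35,1),(bx(.022,.125,.12,.152),.45,1)]
    for s in(-1,1):
        pr.append((circ(.010,.169)+[0,s*.105,0],.9,1))
    pr.append((np.r_[circ(.03,.152),circ(.03,.168)],.45,1))
    pr.append((np.r_[circ(.023,.168),circ(.023,.190)],.9,1))
    return [(rot(A,x,y,yaw),v,h) for A,v,h in pr]
tz=lambda u,v:(290+(u+.5)/8-.5,170+(v+.5)/8-.5)
sz=lambda u,v:(290+(u+.5)/13-.5,165+(v+.5)/13-.5)
print('tip top',ray(P['top'],*tz(403,176),.227),'nutL',ray(P['top'],*tz(72,182),.169),'nutR',ray(P['top'],*tz(722,211),.169))
print('tip side',ray(P['side'],*sz(337,100),.227))
for n,b in(('top',(285,155,112,90)),('top',(325,175,30,36)),('side',(300,170,34,34))):
    c=crop(n,b)
    f=lambda v:-ncc(render(P[n],press(v[0],v[1],v[2]*10),b),c)
    s0=np.array([.55,-.05,-.003]);r=minimize(f,s0,method='Nelder-Mead',options=dict(initial_simplex=s0+np.array([[0,0,0],[.008,0,0],[0,.008,0],[0,0,.005]])))
    print(n,b,r.x[:2],np.degrees(r.x[2]*10),r.fun)
cv2.imwrite('pics/hub.png',np.hstack([cv2.resize(P['top']['color'][228:262,424:460,::-1],(400,378),interpolation=cv2.INTER_CUBIC),cv2.resize(P['side']['color'][180:214,395:431,::-1],(400,378),interpolation=cv2.INTER_CUBIC)]))
E
python3 f2.py
```

```text
top 48.5 [np.float32(0.9615)]
top 168.5 [np.float32(0.9596)]
top 288.5 [np.float32(0.9664)]
side 48.5 [np.float32(0.8779)]
side 168.5 [np.float32(0.8812)]
side 288.5 [np.float32(0.8831)]
tip top [ 0.57708021 -0.02926418  0.227     ] nutL [0.58355875 0.07485343 0.169     ] nutR [ 0.57037416 -0.13410937  0.169     ]
tip side [ 0.57766225 -0.03246244  0.227     ]
top (285, 155, 112, 90) [ 0.57747568 -0.02869756] -3.5403463066589347 -0.9249215722084045
top (325, 175, 30, 36) [ 0.57818826 -0.02843034] -3.1057159403133805 -0.9150637984275818
side (300, 170, 34, 34) [ 0.5865784  -0.04741598] -6.0120837177764965 -0.5964384078979492
```

View pics/hub.png

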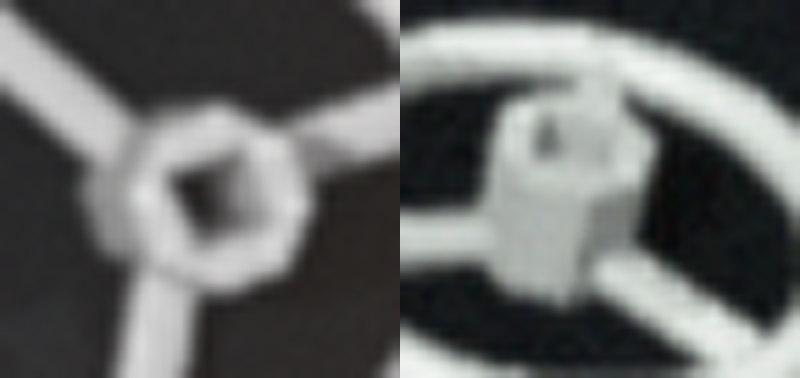

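```bash
cat > f3.py <<'E'
from h import *
from scipy.optimize import minimize
P={n:bot.camera(n) for n in('top','side')}
G={n:cv2.cvtColor(P[n]['color'],cv2.COLOR_RGB2GRAY).astype(np.float32) for n in P}
def crop(n,b): return G[n][b[1]:b[1]+b[3],b[0]:b[0]+b[2]]
def fillL(im,p,pts,val,b,clip=None):
    q=np.round(((proj(p,pts)-b[:2]+.5)*S-.5)*16).astype(np.int32)
    q=cv2.convexHull(q.reshape(-1,1,2))
    m=np.zeros_like(im);cv2.fillPoly(m,[q],1,shift=4)
    if clip is not None:m=m&clip
    im[m>0]=val;return m
def resid(im,c):
    ids=np.unique(im);A=[]
    for i in ids:
        a=cv2.resize((im==i).astype(np.float32),(c.shape[1],c.shape[0]),interpolation=cv2.INTER_AREA);A.append(cv2.GaussianBlur(a,(0,0),.7).ravel())
    A=np.array(A).T;s,_,_,_=np.linalg.lstsq(A,c.ravel(),rcond=None)
    return np.sqrt(np.mean((A@s-c.ravel())**2))
def prismfaces(p,im,b,poly,z0,z1,lab,top,cam):
    n=len(poly)
    for i in range(n):
        a,d=poly[i],poly[(i+1)%n];nrm=np.array([d[1]-a[1],a[0]-d[0]]);mid=(a+d)/2
        if nrm@(cam[:2]-mid)>0:
            fillL(im,p,np.array([[*a,z0],[*d,z0],[*a,z1],[*d,z1]]),lab+i,b)
    return fillL(im,p,np.c_[poly,np.full(n,z1)],top,b)
def cam(p):return -np.array(p['R']).T@np.array(p['t'])
def hub(n,b,x,y,ysp,yh):
    p=P[n];im=np.zeros((b[3]*S,b[2]*S),np.uint8)
    fillL(im,p,rot(circ(.09,.009),x,y,0),1,b);fillL(im,p,rot(circ(.072,.009),x,y,0),0,b)
    for k in range(3):
        B=np.array([[i,j,z] for i in(.015,.074) for j in(-.008,.008) for z in(.004,.014)])
        fillL(im,p,rot(B,x,y,np.radians(ysp+120*k)),2+k,b);B=B[B[:,2]>.01];fillL(im,p,rot(B,x,y,np.radians(ysp+120*k)),5,b)
    poly=rot(circ(.022/np.cos(np.pi/8),0,8,np.pi/8),x,y,yh)[:,:2]
    prismfaces(p,im,b,poly,0,.042,10,20,cam(p))
    sq=rot(circ(.01075*2**.5,0,4,np.pi/4),x,y,yh)[:,:2]
    hole=fillL(im,p,np.c_[sq,np.full(4,.042)],30,b)
    for i in range(4):
        a,d=sq[i],sq[(i+1)%4];nrm=np.array([d[1]-a[1],a[0]-d[0]])
        if nrm@(cam(p)[:2]-(a+d)/2)<0: fillL(im,p,np.array([[*a,0],[*d,0],[*a,.042],[*d,.042]]),31+i,b,hole)
    return im
if __name__=='__main__':
  for n,b,c in(('top',(424,228,36,34),(.4362,-.332)),('side',(393,180,32,36),(.4368,-.337))):
    cr=crop(n,b);out=[]
    for y in range(0,90,5):
        f=lambda v:resid(hub(n,b,v[0],v[1],48.5,np.radians(y)),cr)
        s0=np.array(c);r=minimize(f,s0,method='Nelder-Mead',options=dict(maxiter=25,initial_simplex=s0+np.array([[0,0],[.0015,0],[0,.0015]])))
        out.append((y,round(float(r.fun),2)))
    print(n,out)
E
python3 f3.py
cat > f4.py <<'E'
from f3 import *
def sp(n,b,x,y,yaw):
    p=P[n];im=np.zeros((b[3]*S,b[2]*S),np.uint8);c=cam(p)
    fillL(im,p,np.r_[rot(circ(.03,.152),x,y,0),rot(circ(.03,.168),x,y,0)],1,b)
    fillL(im,p,rot(circ(.03,.168),x,y,0),2,b)
    fillL(im,p,np.r_[rot(circ(.023,.168),x,y,0),rot(circ(.023,.19),x,y,0)],3,b)
    fillL(im,p,rot(circ(.023,.19),x,y,0),4,b)
    prismfaces(p,im,b,rot(circ(.01*2**.5,0,4,np.pi/4),x,y,yaw)[:,:2],.19,.21,10,20,c)
    fillL(im,p,np.r_[rot(circ(.01,.21),x,y,0),rot(circ(.01,.222),x,y,0)],5,b)
    fillL(im,p,np.r_[rot(circ(.01,.222),x,y,0),rot(circ(.006,.227),x,y,0)],6,b)
    fillL(im,p,rot(circ(.006,.227),x,y,0),7,b)
    return im
for n,b,c in(('top',(328,182,24,24),(.5775,-.029)),('side',(304,168,24,30),(.5777,-.0325))):
    cr=crop(n,b);out=[]
    for y in range(0,90,5):
        f=lambda v:resid(sp(n,b,v[0],v[1],np.radians(y)),cr)
        s0=np.array(c);r=minimize(f,s0,method='Nelder-Mead',options=dict(maxiter=25,initial_simplex=s0+np.array([[0,0],[.0015,0],[0,.0015]])))
        out.append((y,round(float(r.fun),2),*(np.round(r.x,4).tolist())))
    print(n,out)
E
python3 f4.py
```

```text
top [(0, 12.93), (5, 12.23), (10, 11.56), (15, 10.97), (20, 10.71), (25, 11.11), (30, 11.84), (35, 12.44), (40, 12.92), (45, 13.11), (50, 12.99), (55, 12.94), (60, 12.81), (65, 12.79), (70, 13.02), (75, 13.44), (80, 13.6), (85, 13.51)]
side [(0, 25.86), (5, 25.69), (10, 25.66), (15, 25.74), (20, 25.29), (25, 25.32), (30, 25.42), (35, 25.63), (40, 25.76), (45, 25.79), (50, 25.87), (55, 25.71), (60, 25.76), (65, 25.3), (70, 25.32), (75, 25.32), (80, 25.61), (85, 25.67)]
top [(0, 15.41, 0.5777, -0.0283), (5, 15.38, 0.5778, -0.0282), (10, 15.29, 0.5779, -0.0283), (15, 15.26, 0.5775, -0.0284), (20, 15.17, 0.5779, -0.0284), (25, 15.03, 0.5776, -0.0281), (30, 14.88, 0.5777, -0.0284), (35, 14.63, 0.5776, -0.0281), (40, 14.6, 0.5776, -0.0281), (45, 14.57, 0.5778, -0.0284), (50, 14.38, 0.5776, -0.0284), (55, 14.21, 0.5776, -0.0282), (60, 14.19, 0.5775, -0.0281), (65, 15.5, 0.5776, -0.0281), (70, 15.55, 0.5776, -0.0284), (75, 15.01, 0.5776, -0.0283), (80, 14.91, 0.5779, -0.0283), (85, 15.31, 0.5779, -0.0281)]
side [(0, 33.38, 0.5754, -0.0303), (5, 33.42, 0.5757, -0.0307), (10, 33.43, 0.5754, -0.0303), (15, 33.48, 0.5757, -0.0307), (20, 33.53, 0.5753, -0.0303), (25, 33.63, 0.5756, -0.0301), (30, 33.76, 0.5757, -0.0307), (35, 33.89, 0.5756, -0.03), (40, 33.97, 0.5759, -0.0305), (45, 33.93, 0.5757, -0.0307), (50, 33.96, 0.5758, -0.0313), (55, 33.91, 0.5757, -0.0308), (60, 33.86, 0.5757, -0.0307), (65, 33.85, 0.5756, -0.0308), (70, 33.84, 0.5755, -0.0304), (75, 33.72, 0.5753, -0.0304), (80, 33.54, 0.5754, -0.0303), (85, 33.5, 0.5755, -0.0305)]
```

```bash
python3 - <<'E'
from h import *
acc={}
for n in('top','side'):
    a=[bot.camera(n)['color'][:,:,::-1].astype(np.float32) for _ in range(6)]
    m=np.mean(a,0);acc[n]=m
np.savez('acc.npz',**acc)
b={'top':(326,178,28,28),'side':(304,166,28,28)};o=[]
for n in b:
    x,y,w,h=b[n];c=acc[n][y:y+h,x:x+w].mean(2);c=np.clip((c-60)/(c.max()-60),0,1)**1.5*255
    o.append(cv2.resize(c.astype(np.uint8),(392,392),interpolation=cv2.INTER_LANCZOS4))
cv2.imwrite('pics/sq.png',np.hstack(o)); print(bot.get_obs()['time'])
E
```

```text
1.7
```

View pics/sq.png

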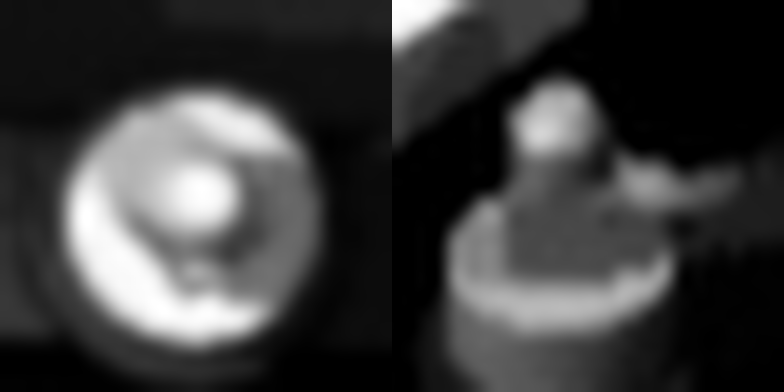

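The hub's bore yaw fits at about 19° (mod 90), and the square is at about 40°, with one corner pointing towards −x. I'll move over the wheel now.

>>> servo_tool(motion=[[[46, -12.5, 10, 0, 0, 0], [46, -12.5, 10, 0, 0, 0], [46, -12.5, 10, 0, 0, -0.0], [46, -12.5, 10, 0, 0, 0], [46, -12.5, 10, 0, 0, 0]]], gripper=85)

```text
time: 2.2
ee_pos: [0.3996, -0.3618, 0.2001]
tcp_rot: [180.0, -0.0, 22.4]
wrist_force: [0.5, -0.7, -0.1]
opening: 0.0851
```

>>> servo_tool(motion=[[[46, -12.5, 10, 0, 0, 0], [0, 0, 0, 0, 0, -0.15], [0, 0, 0, 0, 0, -0.15], [0, 0, 0, 0, 0, -0.15], [0, 0, 0, 0, 0, -0.15]]])

```text
time: 2.7
ee_pos: [0.4363, -0.3338, 0.1902]
tcp_rot: [-180.0, 0.0, 57.2]
wrist_force: [-0.3, 1.1, -0.6]
opening: 0.0853
```

```bash
python3 -c "
from workcell import bot
o=bot.get_obs();print(o['q'],o['ee_pos'],o['tcp_rot'])"
```

```text
[-3.74202743e+01  4.06804768e+00  2.45304137e+00  8.83935452e+01
 -2.55344258e-03  8.54238668e+01] [ 0.43628835 -0.33382725  0.19020565] [-1.79991272e+02  1.86303027e-03  5.71558593e+01]
```

>>> servo_tool(motion=[[[0, 0, 0, 0, 0, -0.15], [0, 0, 0, 0, 0, -0.15], [0, 0, 0, 0, 0, -0.15], [0, 0, 0, 0, 0, -0.15], [0, 0, 0, 0, 0, -0.15]]])

```text
time: 3.2
ee_pos: [0.4361, -0.334, 0.1903]
tcp_rot: [-180.0, -0.0, 100.1]
wrist_force: [-0.7, -0.9, 0.2]
opening: 0.0853
```

>>> servo_tool(motion=[[[0, 0, 0, 0, 0, -0.15], [0, 0, 0, 0, 0, -0.15], [0, 0, 0, 0, 0, -0.15], [0, 0, 0, 0, 0, -0.15], [0, 0, 0, 0, 0, -0.15]]])

```text
time: 3.7
ee_pos: [0.4361, -0.334, 0.1903]
tcp_rot: [180.0, 0.0, 143.1]
wrist_force: [0.2, -0.2, 0.0]
opening: 0.0849
```

>>> servo_tool(motion=[[[0, 0, 0, 0, 0, -0.15], [0, 0, 0, 0, 0, -0.15], [0, 0, 0, 0, 0, -0.15], [0, 0, 0, 0, 0, -0.15], [0, 0, 0, 0, 0, -0.15]]])

```text
time: 4.2
ee_pos: [0.4361, -0.334, 0.1903]
tcp_rot: [180.0, -0.0, -174.0]
wrist_force: [-0.3, 0.6, 0.1]
opening: 0.085
```

>>> servo_tool(motion=[[[0, 0, 20, 0, 0, -0.15], [0, 0, 30, 0, 0, -0.067], [0, 0, 40, 0, 0, 0]]])

```text
time: 4.5
ee_pos: [0.4369, -0.3347, 0.1009]
tcp_rot: [-179.8, 0.1, -161.7]
wrist_force: [0.6, -0.3, -0.9]
opening: 0.0847
```

```bash
python3 - <<'E'
from h import *
o=bot.get_obs();print(o['q'],o['ee_pos'],o['tcp_rot'])
A=[]
for n,b in(('top',(400,205,90,80)),('side',(365,150,90,80))):
    p=bot.camera(n);x,y,w,h=b;c=np.ascontiguousarray(p['color'][y:y+h,x:x+w,::-1]);c=cv2.resize(c,None,fx=4.4,fy=4.4,interpolation=cv2.INTER_CUBIC)
    A.append(c)
cv2.imwrite('pics/a.png',np.hstack(A))
E
```

```text
[-3.74495241e+01  4.54622695e+00 -6.90414336e+00  7.83503213e+01
  1.12497969e-04 -5.57107899e+01] [ 0.43693056 -0.33465681  0.10087055] [-1.79835394e+02  1.12377234e-01 -1.61738573e+02]
```

View pics/a.png

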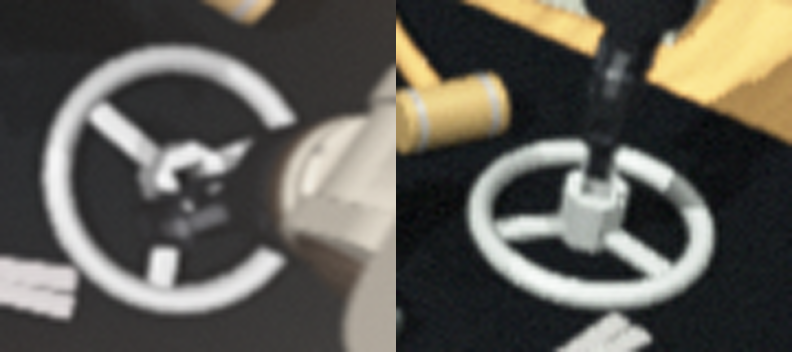

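The side view shows the fingers centred over the hub, and the jaws line up with its flats. I'll descend.

>>> servo_tool(motion=[[[0, 0, 25, 0, 0, 0], [0, 0, 25, 0, 0, 0], [0, 0, 10, 0, 0, 0], [0, 0, 5, 0, 0, 0], [0, 0, 0, 0, 0, 0]]])

```text
time: 5.1
ee_pos: [0.4364, -0.3343, 0.0362]
tcp_rot: [-180.0, 0.0, -161.9]
wrist_force: [0.7, -0.1, -1.2]
opening: 0.0852
```

>>> servo_tool(motion=[[[0, 0, 0, 0, 0, 0], [0, 0, 0, 0, 0, 0], [0, 0, 0, 0, 0, 0], [0, 0, 0, 0, 0, 0], [0, 0, 0, 0, 0, 0]]], gripper=35, newtons=60)

```text
time: 5.6
ee_pos: [0.4366, -0.3342, 0.0364]
tcp_rot: [-179.9, 0.1, -161.9]
wrist_force: [-1.2, 1.7, 6.8]
opening: 0.043
```

>>> servo_tool(motion=[[[0, 0, 0, 0, 0, 0], [0, 0, 0, 0, 0, 0], [0, 0, 0, 0, 0, 0], [0, 0, 0, 0, 0, 0], [0, 0, 0, 0, 0, 0]]])

```text
time: 6.1
ee_pos: [0.4365, -0.3342, 0.0364]
tcp_rot: [-179.9, 0.1, -161.9]
wrist_force: [-0.0, 2.2, 6.5]
opening: 0.0432
```

```bash
python3 - <<'E'
from h import *
o=bot.get_obs();print(o['q'],o['ee_pos'],o['tcp_rot'],o['opening'],o['torque'])
A=[]
for n,b in(('top',(400,205,90,80)),('side',(365,150,90,80))):
    p=bot.camera(n);x,y,w,h=b;c=np.ascontiguousarray(p['color'][y:y+h,x:x+w,::-1]);c=cv2.resize(c,None,fx=4.4,fy=4.4,interpolation=cv2.INTER_CUBIC)
    A.append(c)
cv2.imwrite('pics/b.png',np.hstack(A))
E
```

```text
[-3.74437195e+01  6.27276257e+00 -1.22826664e+01  7.13667870e+01
  1.72978163e-02 -5.55650905e+01] [ 0.43654442 -0.33419039  0.0364151 ] [-1.79945627e+02  5.82512074e-02 -1.61878590e+02] 0.04318186301064841 [0.42117578 0.20998476 0.0023306 ]
```

View pics/b.png

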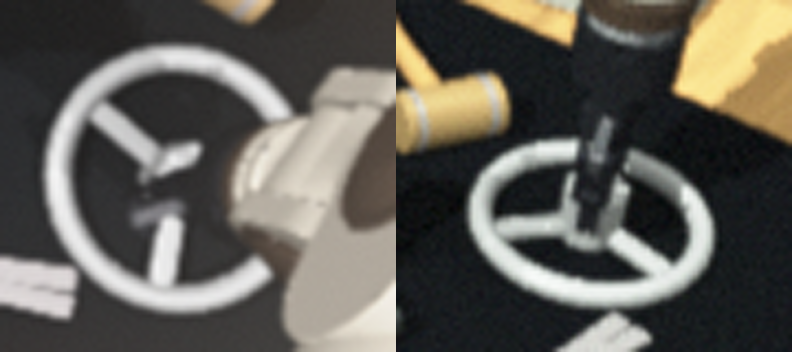

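Grip is good: opening 43 mm and TCP at (0.4365, −0.334). I'll lift, then turn +22°.

>>> servo_tool(motion=[[[0, 0, -10, 0, 0, 0], [0, 0, -25, 0, 0, 0], [0, 0, -45, 0, 0, 0], [0, 0, -50, 0, 0, 0], [0, 0, -50, 0, 0, 0]]], newtons=80)

```text
time: 6.7
ee_pos: [0.4355, -0.3336, 0.217]
tcp_rot: [179.9, -0.0, -161.9]
wrist_force: [2.1, -1.0, -4.8]
opening: 0.0426
```

>>> servo_tool(motion=[[[0, 0, -45, 0, 0, 0], [0, 0, -25, 0, 0, 0], [0, 0, 0, 0, 0, -0.127], [0, 0, 0, 0, 0, -0.128], [0, 0, 0, 0, 0, -0.127]]])

```text
time: 7.2
ee_pos: [0.4359, -0.334, 0.2855]
tcp_rot: [180.0, -0.0, -139.7]
wrist_force: [0.1, -1.2, -5.1]
opening: 0.0424
```

>>> servo_tool(motion=[[[-25, 12, 0, 0, 0, 0], [-43, 20, 0, 0, 0, 0], [-45, 21, 0, 0, 0, 0], [-45, 21, 0, 0, 0, 0], [-45, 21, 0, 0, 0, 0]]])

```text
time: 7.7
ee_pos: [0.5307, -0.129, 0.2854]
tcp_rot: [180.0, -0.0, -140.0]
wrist_force: [1.2, -0.9, -4.9]
opening: 0.0429
```

>>> servo_tool(motion=[[[-40, 19, 0, 0, 0, 0], [-30, 14, 0, 0, 0, 0], [-20, 9, 0, 0, 0, 0], [0, 0, 0, 0, 0, 0], [0, 0, 0, 0, 0, 0]]])

```text
time: 8.2
ee_pos: [0.5723, -0.0405, 0.285]
tcp_rot: [180.0, -0.1, -139.9]
wrist_force: [-0.4, 0.3, -5.3]
opening: 0.0423
```

```bash
python3 - <<'E'
from h import *
o=bot.get_obs();print(o['q'],o['ee_pos'],o['tcp_rot'],o['opening'],o['torque'],o['wrist_force'])
A=[]
for n,b in(('top',(290,150,100,90)),('side',(270,120,100,90))):
    p=bot.camera(n);x,y,w,h=b;c=np.ascontiguousarray(p['color'][y:y+h,x:x+w,::-1]);c=cv2.resize(c,None,fx=4,fy=4,interpolation=cv2.INTER_CUBIC)
    A.append(c)
cv2.imwrite('pics/c.png',np.hstack(A))
E
```

```text
[-4.04105595e+00  9.36811967e+00  1.88199276e+01  9.95202315e+01
 -2.12402951e-02 -4.41073066e+01] [ 0.57228784 -0.04052922  0.28500358] [ 1.79967628e+02 -6.39140580e-02 -1.39933719e+02] 0.04225329948645347 [-0.10601741 -0.03927349 -0.01359315] [-0.39881315  0.28960007 -5.32283775]
```

View pics/c.png

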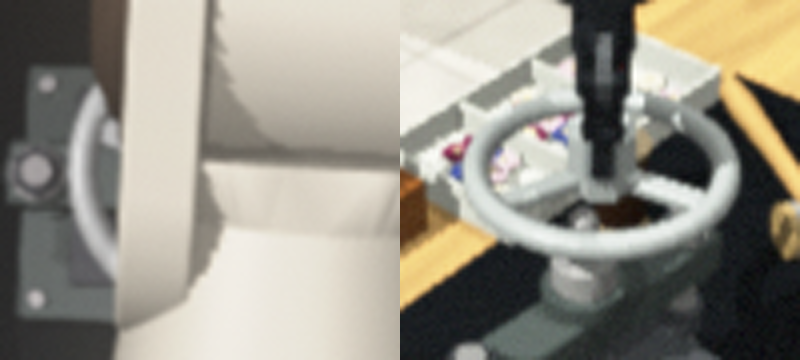

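The wheel is held level above the spindle. I'll move the last bit, then check the wheel axis against the nose in the side camera.

>>> servo_tool(motion=[[[-10, 4, 0, 0, 0, 0], [0, 0, 0, 0, 0, 0], [0, 0, 0, 0, 0, 0]]])

```text
time: 8.6
ee_pos: [0.5776, -0.0314, 0.2853]
tcp_rot: [180.0, -0.0, -140.0]
wrist_force: [0.3, 0.1, -4.6]
opening: 0.0424
```

```bash
python3 - <<'E'
from h import *
from scipy.optimize import minimize
o=bot.get_obs();print(o['ee_pos'],o['tcp_rot'])
p=bot.camera('side');z0=o['ee_pos'][2]-.0364
g=cv2.cvtColor(p['color'],cv2.COLOR_RGB2GRAY)
b=(270,120,100,90);x,y,w,h=b
cv2.imwrite('pics/d.png',cv2.resize(p['color'][y:y+h,x:x+w,::-1],None,fx=6.6,fy=6.6,interpolation=cv2.INTER_CUBIC))
# gradient-based rim edge fit: outer silhouettes: sample along projected curves
G=cv2.GaussianBlur(g.astype(np.float32),(0,0),1)
def score(v):
    s=0
    a=np.radians(np.arange(0,360,2))
    # lower half in image brightness: rim mean vs just outside/inside
    f=lambda r:cv2.remap(G,*[q.astype(np.float32).reshape(1,-1) for q in proj(p,rot(np.c_[r*np.cos(a),r*np.sin(a),0*a+.009],v[0],v[1],0,z0)).T],cv2.INTER_LINEAR)[0]
    d=2*f(.081)-f(.066)-f(.098)
    return -np.clip(d,-60,90).mean()
r=[minimize(score,o['ee_pos'][:2]+d,method='Nelder-Mead',options=dict(initial_simplex=o['ee_pos'][:2]+np.array(d)+np.array([[0,0],[.004,0],[0,.004]]))) for d in([0,0],[.003,0],[0,-.004])]
for q in r:print(q.x,q.fun)
tip=proj(p,[[.5774,-.0303,.227]]);print('pred tip px',tip, 'wheel axis bottom', proj(p,[[*r[0].x,z0]]))
E
```

```text
[ 0.57758993 -0.03141379  0.28525429] [ 1.79997089e+02 -5.78875176e-03 -1.40005405e+02]
[ 0.58659136 -0.03459429] -68.55697631835938
[ 0.58642691 -0.034532  ] -68.5464859008789
[ 0.58659003 -0.03456554] -68.5492935180664
pred tip px [[315.0062641  172.65043908]] wheel axis bottom [[313.40526538 163.81496826]]
```

View pics/d.png

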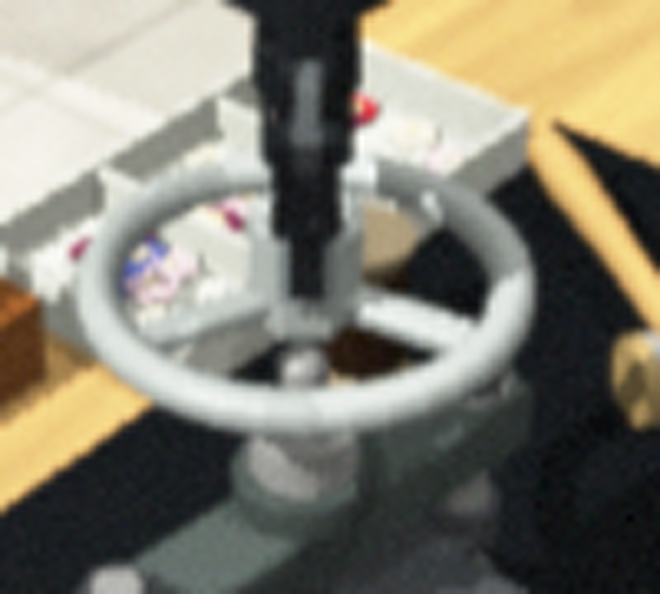

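Horizontally the rim centre is at 307 and the nose at 305 in zoomed pixels, so they are aligned to about 1 mm. I'll lower onto the nose in steps.

>>> servo_tool(motion=[[[0, 0, 10, 0, 0, 0], [0, 0, 10, 0, 0, 0], [0, 0, 3, 0, 0, 0], [0, 0, 0, 0, 0, 0]]])

```text
time: 9.05
ee_pos: [0.5771, -0.0313, 0.2612]
tcp_rot: [179.9, -0.1, -140.0]
wrist_force: [0.6, 0.4, -5.2]
opening: 0.0425
```

>>> servo_tool(motion=[[[0, 0, 1, 0, 0, 0], [0, 0, 1, 0, 0, 0], [0, 0, 1, 0, 0, 0], [0, 0, 0, 0, 0, 0]]])

```text
time: 9.45
ee_pos: [0.5776, -0.0312, 0.2593]
tcp_rot: [-180.0, 0.0, -140.0]
wrist_force: [0.2, -0.2, -5.0]
opening: 0.0425
```

>>> servo_tool(motion=[[[0, 0, 1, 0, 0, 0], [0, 0, 1, 0, 0, 0], [0, 0, 0, 0, 0, 0]]])

```text
time: 9.75
ee_pos: [0.5775, -0.0313, 0.2571]
tcp_rot: [180.0, -0.0, -140.0]
wrist_force: [-0.1, 0.0, -4.0]
opening: 0.0422
```

>>> servo_tool(motion=[[[0, 0, 2, 0, 0, 0], [0, 0, 2, 0, 0, 0], [0, 0, 2, 0, 0, 0], [0, 0, 0, 0, 0, 0]]])

```text
time: 10.15
ee_pos: [0.5775, -0.0313, 0.2509]
tcp_rot: [180.0, -0.0, -140.0]
wrist_force: [0.8, 0.3, -5.3]
opening: 0.0423
```

>>> servo_tool(motion=[[[0, 0, 2, 0, 0, 0], [0, 0, 1, 0, 0, 0], [0, 0, 0, 0, 0, 0]]])

```text
time: 10.45
ee_pos: [0.5775, -0.0313, 0.2481]
tcp_rot: [180.0, -0.0, -140.0]
wrist_force: [-0.4, -0.1, -4.6]
opening: 0.0425
```

>>> servo_tool(motion=[[[0, 0, 1, 0, 0, 0], [0, 0, 1, 0, 0, 0], [0, 0, 0, 0, 0, 0]]])

```text
time: 10.75
ee_pos: [0.5776, -0.0312, 0.2461]
tcp_rot: [180.0, -0.0, -140.0]
wrist_force: [0.6, 1.0, -4.7]
opening: 0.0428
```

>>> servo_tool(motion=[[[0, 0, 1, 0, 0, 0], [0, 0, 0, 0, 0, 0]]])

```text
time: 10.95
ee_pos: [0.5776, -0.0312, 0.2452]
tcp_rot: [180.0, 0.0, -140.0]
wrist_force: [-0.3, 1.0, -4.8]
opening: 0.0421
```

>>> servo_tool(motion=[[[0, 0, 1, 0, 0, 0], [0, 0, 1, 0, 0, 0], [0, 0, 0, 0, 0, 0]]])

```text
time: 11.25
ee_pos: [0.5776, -0.0312, 0.2432]
tcp_rot: [180.0, 0.0, -140.0]
wrist_force: [-0.1, 1.4, -5.0]
opening: 0.0422
```

```bash
python3 - <<'E'
from h import *
o=bot.get_obs();print(o['ee_pos'],o['tcp_rot'],o['wrist_force'],o['torque'])
p=bot.camera('side')
b=(270,120,100,90);x,y,w,h=b
cv2.imwrite('pics/e.png',cv2.resize(p['color'][y:y+h,x:x+w,::-1],None,fx=6.6,fy=6.6,interpolation=cv2.INTER_CUBIC))
E
```

```text
[ 0.57756519 -0.03115994  0.24319949] [ 1.79988597e+02  6.78436404e-03 -1.39991542e+02] [-0.11064553  1.41755514 -4.97631089] [ 0.33236592 -0.04137524 -0.04081521]
```

View pics/e.png

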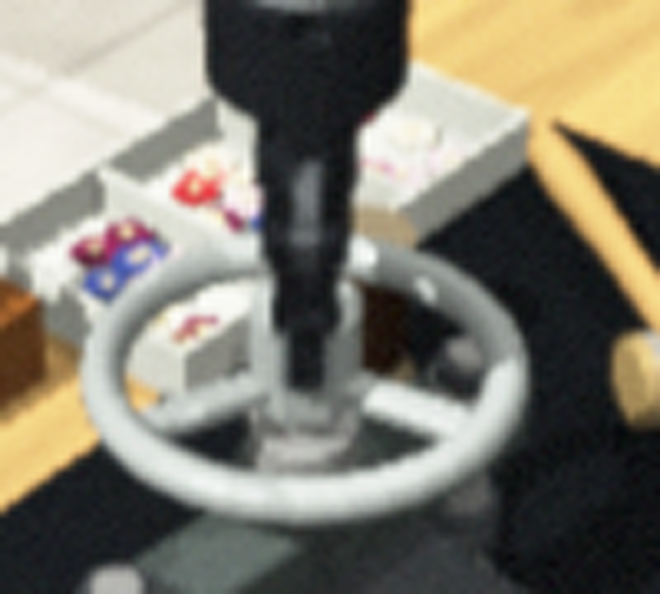

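The wheel's underside is at 0.207 m, below the square's top at 0.210 m, with no reaction force, so the square has entered the bore. I'll keep going down.

>>> servo_tool(motion=[[[0, 0, 2, 0, 0, 0], [0, 0, 2, 0, 0, 0], [0, 0, 2, 0, 0, 0], [0, 0, 0, 0, 0, 0]]])

```text
time: 11.7
ee_pos: [0.5776, -0.0311, 0.2369]
tcp_rot: [180.0, 0.0, -140.0]
wrist_force: [-0.1, 4.0, -6.4]
opening: 0.0427
```

>>> servo_tool(motion=[[[0, 0, 2, 0, 0, 0], [0, 0, 2, 0, 0, 0], [0, 0, 2, 0, 0, 0], [0, 0, 0, 0, 0, 0]]])

```text
time: 12.1
ee_pos: [0.5776, -0.0311, 0.231]
tcp_rot: [180.0, 0.0, -140.0]
wrist_force: [0.5, 3.7, -3.8]
opening: 0.0425
```

>>> servo_tool(motion=[[[-0.2, 0.2, 1.5, 0, 0, 0], [0, 0, 1.5, 0, 0, 0], [0, 0, 0, 0, 0, 0]]])

```text
time: 12.4
ee_pos: [0.5776, -0.0311, 0.2279]
tcp_rot: [180.0, -0.0, -140.0]
wrist_force: [0.9, 3.2, -5.8]
opening: 0.0429
```

>>> servo_tool(motion=[[[0, 0, 1, 0, 0, 0], [0, 0, 1, 0, 0, 0], [0, 0, 0, 0, 0, 0]]])

```text
time: 12.7
ee_pos: [0.5776, -0.0311, 0.2266]
tcp_rot: [-180.0, 0.0, -140.0]
wrist_force: [-0.7, 2.4, -0.5]
opening: 0.0428
```

>>> servo_tool(motion=[[[0, 0, 1, 0, 0, 0], [0, 0, 0, 0, 0, 0]]])

```text
time: 12.9
ee_pos: [0.5776, -0.031, 0.2265]
tcp_rot: [-179.9, 0.1, -140.0]
wrist_force: [-2.4, 2.2, 7.0]
opening: 0.0423
```

Seated: contact came at TCP z 0.2265, against an expected 0.2264. One more small press, then I'll start winding.

>>> servo_tool(motion=[[[0, 0, 1, 0, 0, 0], [0, 0, 0, 0, 0, 0], [0, 0, 0, 0, 0, 0]]])

```text
time: 13.2
ee_pos: [0.5776, -0.031, 0.2265]
tcp_rot: [-179.9, 0.1, -140.0]
wrist_force: [-4.1, 2.8, 11.2]
opening: 0.0428
```

```bash
python3 - <<'E'
from h import *
o=bot.get_obs();print(o['ee_pos'],o['tcp_rot'],o['wrist_force'],o['torque'],o['q'])
p=bot.camera('side')
b=(270,120,100,90);x,y,w,h=b
cv2.imwrite('pics/g.png',cv2.resize(p['color'][y:y+h,x:x+w,::-1],None,fx=6.6,fy=6.6,interpolation=cv2.INTER_CUBIC))
E
```

```text
[ 0.57757697 -0.03103334  0.22647018] [-1.79898370e+02  1.03707720e-01 -1.39998133e+02] [-4.11581085  2.80048866 11.24455659] [ 0.65211343  1.10145562 -0.04933868] [-3.07399100e+00  8.33788656e+00  1.11056134e+01  9.26225636e+01
 -3.40710955e-03 -4.30757702e+01]
```

View pics/g.png

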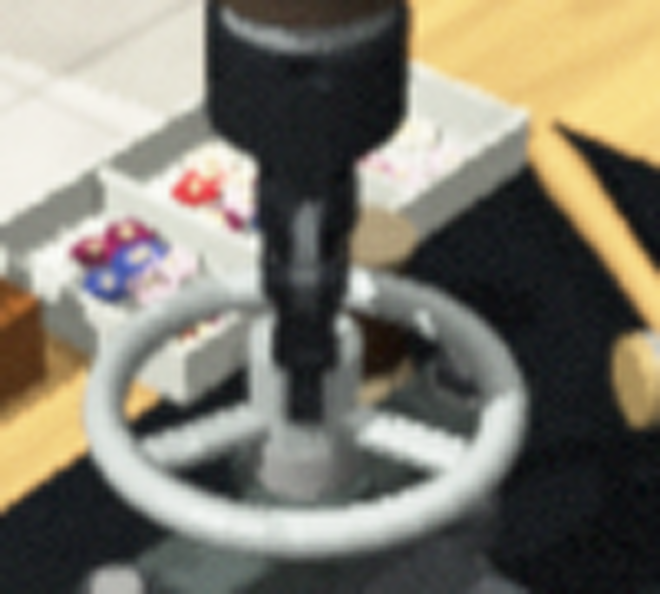

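The picture shows the hub sitting on the collar. Winding clockwise, which is +z in the tool frame.

>>> servo_tool(motion=[[[0, 0, -1, 0, 0, 0.05], [0, 0, 0, 0, 0, 0.08], [0, 0, 0, 0, 0, 0.08], [0, 0, 0, 0, 0, 0.08], [0, 0, 0, 0, 0, 0.08]]], newtons=100)

```text
time: 13.75
ee_pos: [0.5775, -0.0307, 0.2266]
tcp_rot: [-180.0, 0.1, -161.4]
wrist_force: [-4.3, 4.8, 6.7]
opening: 0.0419
```

```bash
python3 -c "
from workcell import bot
o=bot.get_obs();print(o['tcp_rot'],o['wrist_force'],o['torque'],o['q'][5],o['joint_efforts'][5])"
```

```text
[-1.79995235e+02  7.80375092e-02 -1.61350443e+02] [-4.31917322  4.79191281  6.69478726] [0.87013379 0.82494675 0.27244257] -21.707444764123505 -1.069515198469162
```

>>> servo_tool(motion=[[[0, 0, 0, 0, 0, 0.08], [0, 0, 0, 0, 0, 0.08], [0, 0, 0, 0, 0, 0.08], [0, 0, 0, 0, 0, 0.08], [0, 0, 0, 0, 0, 0.08]]])

```text
time: 14.25
ee_pos: [0.5776, -0.0305, 0.2266]
tcp_rot: [179.9, 0.1, 175.7]
wrist_force: [-3.1, 5.2, 7.0]
opening: 0.042
```

```bash
python3 -c "
from workcell import bot
o=bot.get_obs();print(o['tcp_rot'],o['wrist_force'],o['torque'],o['q'][5],o['joint_efforts'][5])"
```

```text
[1.79946516e+02 8.00603061e-02 1.75747983e+02] [-3.14295228  5.21150318  7.04407399] [1.14756877 0.75104241 0.23942836] 1.2097822552858815 -1.0666175186634064
```

The torque is about 0.25 N·m, so the screw is turning with the wheel; about 44° done. I'll continue in smaller steps and watch the torque.

>>> servo_tool(motion=[[[0, 0, 0, 0, 0, 0.08], [0, 0, 0, 0, 0, 0.08], [0, 0, 0, 0, 0, 0.08], [0, 0, 0, 0, 0, 0.06]]])

```text
time: 14.65
ee_pos: [0.5776, -0.0304, 0.2266]
tcp_rot: [179.9, 0.1, 158.6]
wrist_force: [-3.2, 6.2, 7.0]
opening: 0.0422
```

>>> servo_tool(motion=[[[0, 0, 0, 0, 0, 0.05], [0, 0, 0, 0, 0, 0.05], [0, 0, 0, 0, 0, 0.05]]])

```text
time: 14.95
ee_pos: [0.5776, -0.0304, 0.2266]
tcp_rot: [179.9, 0.0, 150.0]
wrist_force: [-2.9, 6.1, 6.8]
opening: 0.0421
```

```bash
python3 -c "
from workcell import bot
o=bot.get_obs();print(o['tcp_rot'],o['wrist_force'],o['torque'],o['q'][5],o['joint_efforts'][5])"
```

```text
[1.79907126e+02 4.33843373e-02 1.50037057e+02] [-2.87501165  6.05717628  6.78689158] [1.19697191 0.71790523 0.22632856] 26.924684437927773 -0.5777783319354057
```

>>> servo_tool(motion=[[[0, 0, 0, 0, 0, 0.05], [0, 0, 0, 0, 0, 0.05], [0, 0, 0, 0, 0, 0.05]]])

```text
time: 15.25
ee_pos: [0.5776, -0.0303, 0.2266]
tcp_rot: [179.9, 0.0, 141.4]
wrist_force: [-4.1, 6.5, 7.4]
opening: 0.0422
```

```bash
python3 -c "
from workcell import bot
o=bot.get_obs();print(o['tcp_rot'],o['wrist_force'],o['torque'],o['q'][5],o['joint_efforts'][5])"
```

```text
[1.79898832e+02 2.76833110e-02 1.41449790e+02] [-4.0641228   6.51430204  7.37262768] [1.26586905 0.77447792 0.22337322] 35.51642191457608 -0.579980593174696
```

>>> servo_tool(motion=[[[0, 0, 0, 0, 0, 0.05], [0, 0, 0, 0, 0, 0.05], [0, 0, 0, 0, 0, 0.05]]])

```text
time: 15.55
ee_pos: [0.5776, -0.0303, 0.2266]
tcp_rot: [179.9, 0.0, 132.9]
wrist_force: [-2.9, 7.8, 7.5]
opening: 0.042
```

```bash
cat > s.py <<'E'
from workcell import bot
o=bot.get_obs();print(o['tcp_rot'][2],o['wrist_force'],o['torque'],o['q'][5],o['joint_efforts'][5])
E
python3 s.py
```

```text
132.85204830543503 [-2.89695048  7.77215484  7.52720655] [1.32591026 0.7116891  0.25517511] 44.11387267356536 -0.5798486620187759
```

>>> servo_tool(motion=[[[0, 0, 0, 0, 0, 0.05], [0, 0, 0, 0, 0, 0.05], [0, 0, 0, 0, 0, 0.05]]])

```text
time: 15.85
ee_pos: [0.5776, -0.0302, 0.2266]
tcp_rot: [179.9, -0.0, 124.3]
wrist_force: [-2.0, 6.9, 6.8]
opening: 0.0419
```

```bash
python3 s.py
```

```text
124.26303011370585 [-2.00626441  6.88921714  6.76271333] [1.33803045 0.77264097 0.22499923] 52.70575333927671 -0.5799476243555546
```

>>> servo_tool(motion=[[[0, 0, 0, 0, 0, 0.05], [0, 0, 0, 0, 0, 0.05], [0, 0, 0, 0, 0, 0.05]]])

```text
time: 16.15
ee_pos: [0.5776, -0.0302, 0.2266]
tcp_rot: [179.9, -0.0, 115.7]
wrist_force: [-2.5, 6.3, 6.5]
opening: 0.0422
```

```bash
python3 s.py
```

```text
115.66843073018788 [-2.51696767  6.2608799   6.53724373] [1.39861671 0.69804525 0.25827953] 61.300754827043335 -0.5802825652062893
```

>>> servo_tool(motion=[[[0, 0, 0, 0, 0, 0.05], [0, 0, 0, 0, 0, 0.05], [0, 0, 0, 0, 0, 0.05]]])

```text
time: 16.45
ee_pos: [0.5777, -0.0302, 0.2266]
tcp_rot: [179.9, -0.0, 107.1]
wrist_force: [-2.6, 7.6, 6.3]
opening: 0.0419
```

```bash
python3 s.py
```

```text
107.07652397542867 [-2.58176713  7.56766837  6.33357612] [1.36101188 0.72374054 0.25274196] 69.89497504666761 -0.5800572596490383
```

>>> servo_tool(motion=[[[0, 0, 0, 0, 0, 0.05], [0, 0, 0, 0, 0, 0.05], [0, 0, 0, 0, 0, 0.05]]])

```text
time: 16.75
ee_pos: [0.5777, -0.0302, 0.2266]
tcp_rot: [179.9, -0.1, 98.5]
wrist_force: [-1.8, 7.4, 6.1]
opening: 0.0422
```

```bash
python3 s.py
```

```text
98.48121347274163 [-1.82097164  7.44070914  6.05566733] [1.47262256 0.67747767 0.2718768 ] 78.48958509521951 -0.5812718532979488
```

>>> servo_tool(motion=[[[0, 0, 0, 0, 0, 0.05], [0, 0, 0, 0, 0, 0.05], [0, 0, 0, 0, 0, 0.05]]])

```text
time: 17.05
ee_pos: [0.5778, -0.0302, 0.2266]
tcp_rot: [179.9, -0.1, 89.9]
wrist_force: [-2.3, 7.2, 7.4]
opening: 0.0423
```

```bash
python3 s.py
```

```text
89.88978127324734 [-2.27706037  7.18494949  7.44801768] [1.51211927 0.64737334 0.27762643] 87.08285705872056 -0.5813986994326115
```

>>> servo_tool(motion=[[[0, 0, 0, 0, 0, 0.05], [0, 0, 0, 0, 0, 0.05], [0, 0, 0, 0, 0, 0.05]]])

```text
time: 17.35
ee_pos: [0.5778, -0.0301, 0.2266]
tcp_rot: [179.9, -0.1, 81.3]
wrist_force: [-1.8, 6.3, 6.6]
opening: 0.042
```

```bash
python3 s.py
```

```text
81.29373411158686 [-1.81320291  6.25221277  6.62316011] [1.48192066 0.55888162 0.23281859] 95.67978859732258 -0.582035668194294
```

>>> servo_tool(motion=[[[0, 0, 0, 0, 0, 0.05], [0, 0, 0, 0, 0, 0.05], [0, 0, 0, 0, 0, 0.05]]])

```text
time: 17.65
ee_pos: [0.5779, -0.0302, 0.2266]
tcp_rot: [179.9, -0.1, 72.7]
wrist_force: [-1.0, 7.3, 6.7]
opening: 0.0422
```

```bash
python3 s.py
```

```text
72.69811030570287 [-1.03620587  7.28685045  6.73442272] [1.50122825 0.56816306 0.22131422] 104.27329815946112 -0.5822560004889965
```

>>> servo_tool(motion=[[[0, 0, 0, 0, 0, 0.05], [0, 0, 0, 0, 0, 0.05], [0, 0, 0, 0, 0, 0.05]]])

```text
time: 17.95
ee_pos: [0.5779, -0.0301, 0.2266]
tcp_rot: [179.9, -0.1, 64.1]
wrist_force: [-1.3, 8.0, 6.1]
opening: 0.0424
```

```bash
python3 s.py; python3 - <<'E'
from h import *
p=bot.camera('side')
b=(250,140,120,130);x,y,w,h=b
cv2.imwrite('pics/i.png',cv2.resize(p['color'][y:y+h,x:x+w,::-1],None,fx=4.5,fy=4.5,interpolation=cv2.INTER_CUBIC))
E
```

```text
64.10401527765262 [-1.30145209  8.01666603  6.08755379] [1.49148351 0.5114921  0.23134928] 112.86749405937105 -0.5821476504206657
```

View pics/i.png

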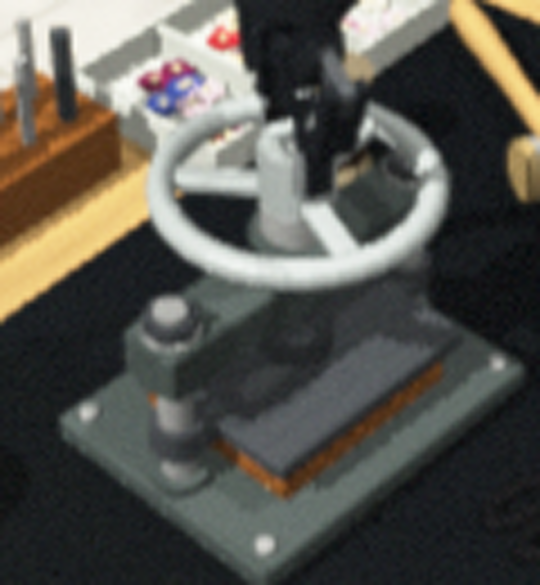

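>>> servo_tool(motion=[[[0, 0, 0, 0, 0, 0.04], [0, 0, 0, 0, 0, 0.04], [0, 0, 0, 0, 0, 0]]])

```text
time: 18.3
ee_pos: [0.5779, -0.0302, 0.2266]
tcp_rot: [179.9, -0.1, 59.5]
wrist_force: [-1.6, 6.9, 6.9]
opening: 0.0422
```

```bash
python3 s.py
```

```text
59.54351896848071 [-1.62820273  6.91852779  6.92666674] [ 1.48155262  0.46558413 -0.11997976] 117.42736369163029 0.4403414111584425
```

>>> servo_tool(motion=[[[0, 0, 0, 0, 0, 0.04], [0, 0, 0, 0, 0, 0.04]]])

```text
time: 18.5
ee_pos: [0.578, -0.0302, 0.2266]
tcp_rot: [179.9, -0.1, 55.0]
wrist_force: [-1.6, 8.1, 6.0]
opening: 0.0424
```

```bash
python3 s.py
```

```text
54.966362801758734 [-1.62640701  8.05216897  6.03122438] [1.45734185 0.40942244 0.22122832] 122.00558111801779 -0.4661664180457592
```

>>> servo_tool(motion=[[[0, 0, 0, 0, 0, 0.04], [0, 0, 0, 0, 0, 0.04]]])

```text
time: 18.7
ee_pos: [0.578, -0.0302, 0.2266]
tcp_rot: [179.9, -0.1, 50.5]
wrist_force: [-2.2, 5.0, 6.9]
opening: 0.042
```

```bash
python3 s.py
```

```text
50.518686704246825 [-2.21707402  5.04091358  6.93882888] [1.1788061  0.3655517  2.76315313] 126.46220510999076 2.111007794737816
```

The torque has jumped to 2.8 N·m, which is the hard stop. I'll confirm with a tiny extra turn.

>>> servo_tool(motion=[[[0, 0, 0, 0, 0, 0.01], [0, 0, 0, 0, 0, 0]]])

```text
time: 18.9
ee_pos: [0.578, -0.0302, 0.2266]
tcp_rot: [179.9, -0.1, 50.1]
wrist_force: [-1.2, 4.9, 7.0]
opening: 0.0422
```

```bash
python3 s.py
```

```text
50.0677322875446 [-1.17460611  4.90878372  6.99507222] [1.11073139 0.34815927 2.5491731 ] 126.92091006520013 2.647629976272583
```

The stop holds at 2.5 N·m. I'll release and go straight up.

>>> servo_tool(motion=[[[0, 0, 0, 0, 0, 0], [0, 0, 0, 0, 0, 0], [0, 0, 0, 0, 0, 0], [0, 0, 0, 0, 0, 0], [0, 0, 0, 0, 0, 0]]], gripper=75)

```text
time: 19.4
ee_pos: [0.5776, -0.0312, 0.2253]
tcp_rot: [180.0, 0.0, 49.8]
wrist_force: [0.7, 0.1, -0.0]
opening: 0.0749
```

>>> servo_tool(motion=[[[0, 0, -5, 0, 0, 0], [0, 0, -15, 0, 0, 0], [0, 0, -30, 0, 0, 0], [0, 0, -40, 0, 0, 0], [0, 0, -20, 0, 0, 0]]])

```text
time: 19.9
ee_pos: [0.5776, -0.031, 0.3389]
tcp_rot: [179.8, -0.1, 49.8]
wrist_force: [0.8, -0.5, -0.0]
opening: 0.075
```

```bash
python3 s.py; python3 - <<'E'
from h import *
p=bot.camera('side')
b=(250,140,120,130);x,y,w,h=b
cv2.imwrite('pics/j.png',cv2.resize(p['color'][y:y+h,x:x+w,::-1],None,fx=4.5,fy=4.5,interpolation=cv2.INTER_CUBIC))
E
```

```text
49.828064212685376 [ 0.76450402 -0.54492405 -0.03238117] [ 0.01233826 -0.00966455  0.02260913] 127.0983865001013 -5.525078421442231e-06
```

View pics/j.png

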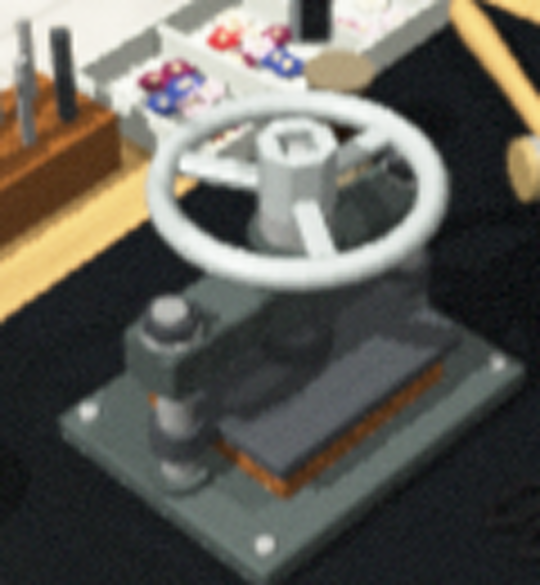

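```bash
python3 - <<'E'
from h import *
a=cv2.imread('pics/side0.png');p=bot.camera('side');b=p['color'][:,:,::-1]
f=lambda i:cv2.resize(i[200:262,285:365],None,fx=4.9,fy=4.9,interpolation=cv2.INTER_CUBIC)
cv2.imwrite('pics/k.png',np.hstack([f(a),f(b)]))
z0=.19
import f3
b2=(280,160,75,50)
G=cv2.cvtColor(p['color'],cv2.COLOR_RGB2GRAY).astype(np.float32)[160:210,280:355]
for z in(.19,.195,.2,.21):
    print(z,max((float(ncc(render(p,wheel(.5776+dx,-.031+dy,np.radians(140.5+d),z),b2),G)),dx,dy,d) for dx in(-.003,0,.003) for dy in(-.004,-.002,0,.002) for d in(-8,-4,0,4)))
E
```

```text
0.19 (0.793104887008667, 0.003, -0.002, 4)
0.195 (0.8051002621650696, 0, 0.002, 4)
0.2 (0.7492183446884155, -0.003, 0.002, 0)
0.21 (0.435287743806839, -0.003, 0.002, -4)
```

View pics/k.png

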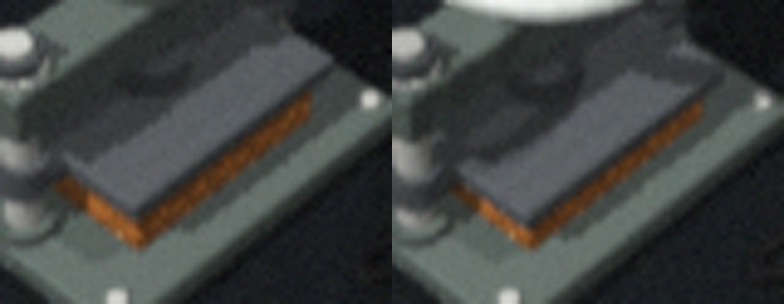

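The side view shows the platen lower than before: its near corner moved from 215 to 227 zoomed pixels, about 7–8 mm. It now lies on the boards. Handing in.

```bash
python3 -c "
from workcell import bot
print(bot.job_done(), bot.get_obs()['time'])"
```

```text
the job is handed in; nothing more can be done
the job is handed in; nothing more can be done
```

The large handwheel is on the square spindle, fully home on its collar, and wound clockwise until the screw stopped. I handed the job in at about 20 s of the 72 s allowed.

- **Seating:** the bore lined up with the square on the first try. The hub touched the collar at a gripper height of 226.5 mm, against 226.4 mm expected, and was pressed home before any winding.
- **Winding:** I turned the wheel about 170°. The torque held near 0.25 N·m, then jumped to about 2.6 N·m, and a tiny extra turn moved it only 0.4°.
- **Angle slightly high:** 170° is a little more than the 158° that 7 mm of travel needs. Play of up to 9° in the bore and some flex in the grip would account for the difference.
- **Platen:** in the side picture it came down about 7–8 mm and lies on the boards.
- **Hand-off:** the gripper was opened and raised clear, with no force on it. The wheel stayed on the spindle, and I saw no sign of anything else on the bench being touched.
- **Weak checks:** the last image fit for the wheel's height could not tell 190 mm from 195 mm, so the seating rests on the contact height. The side-camera fits of the spindle and its square were poor too, so I read the square's angle off the enlarged pictures. The wheel going straight on bore that reading out.

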